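Close the two guides of a label-roll holder onto a fresh roll

TASK

A fresh 38 mm roll of labels has been set in the desktop roll holder; centre it by pushing the two guides inward along the rail, each by the outer side of its upright plate, until its plunger drops into the inner index slot (38 mm stock), close beside the roll, not the outer slot for wide stock. Push with the fingertips and go gently, stopping when you feel each guide drop in, so that the roll is never squeezed hard; do not grip a guide or reach in behind its plate, and do not touch or lift the roll itself. Leave the other things on the desk where they are.

Things in the scene. Friction and masses are not known exactly. Their poses are not given: they have to be found in the camera images.
- holder: Aluminium label-roll holder fixed to the desk: base 212 x 92 x 8 mm, origin at the middle of its underside, z up, x along its rail, pointing away from the robot (within 0.4 rad). End cheeks at x = +-98 to 104 mm, 30 mm high. Two 12 mm steel rods along x at y = +-24 mm (top 26 mm high) carry the roll and guides; between them a steel index bar, top 13 mm high.
- index_bar_middle (a point): Middle of the index bar's top, 13 mm above the desk. The bar has two 9 mm wide cross slots on either side of this point: the inner ones for 38 mm stock, the outer ones for 76 mm stock. A guide's spring plunger rides on the bar 15 mm outward of the guide's inner face.
- roll_middle (a point): Centre of the roll of white labels (84 mm in diameter, 38 mm wide, about 0.16 kg) standing on edge on the two rods between the guides; centre 62 mm, top 104 mm above the desk. Loose; slides along the rods when a guide pushes it. The point's z is the roll's axis, along the rail.
- spare_roll: Bystander: larger, buff roll of labels lying flat on the desk, 100 mm in diameter, 55 mm high; origin at the centre of its underside.
- code_reader: Bystander: black pistol code reader lying on its side, 152 x 64 x 50 mm; origin at the centre of its underside.
- water_bottle: Bystander: clear water bottle, 65 mm in diameter, 214 mm high, upright; origin at the centre of its underside.
- near_guide (a joint): Travel (m) of the grey guide on the robot's side (the holder's -x side): 0 = fully outward, growing to 0.056 towards the middle; its inner face is 62 mm minus this from the middle. Drops into the outer slot at 0.022, the inner at 0.041 (2 mm clear of a centred roll). Sliding takes 1 to 3 N; from about 2 mm before a slot's centre it snaps in by itself and the push drops away; going on takes 8 to 11 N. Stays where left.
- near_guide_plate (a point): Middle of the outer face of the near guide's upright push plate (78 mm wide, 5 mm thick, from 14 to 74 mm above the desk); this point is 55 mm above the desk and 35 mm outward of the guide's inner face. Its x axis points along the rail to the middle: the direction to push. Two ribs join it to the guide's inner wall (5 mm thick, 86 mm wide, 90 mm high), whose inner face meets the roll. Moves with the guide.
- far_guide (a joint): Travel (m) of the grey guide on the side away from the robot (the holder's +x side): 0 = fully outward, growing to 0.056 towards the middle; its inner face is 62 mm minus this from the middle. Drops into the outer slot at 0.022, the inner at 0.041 (2 mm clear of a centred roll). Sliding takes 1 to 3 N; from about 2 mm before a slot's centre it snaps in by itself and the push drops away; going on takes 8 to 11 N. Stays where left.
- far_guide_plate (a point): Middle of the outer face of the far guide's upright push plate (78 mm wide, 5 mm thick, from 14 to 74 mm above the desk); this point is 55 mm above the desk and 35 mm outward of the guide's inner face. Its x axis points along the rail to the middle: the direction to push. Two ribs join it to the guide's inner wall (5 mm thick, 86 mm wide, 90 mm high), whose inner face meets the roll. Moves with the guide.
- roll: The same roll of white labels as a body; origin at the centre of its end face on the near side, z along its axis towards the far side.

How it is judged:
By the outcome, as a careful person would: the job done as asked, in the order asked, and still so for the second after the job is handed in, with the robot touching nothing.
It also fails if it takes over 58 s, if anything falls off the work surface, if the arm or the gripper's body presses on something with over 40 N, if the wrist force passes 120 N, or if a joint passes its speed limit or range.

ROBOT

A 6-joint arm with a two-finger parallel gripper is mounted at the origin on the work surface; the furniture and walls round the work are solid. World frame = base frame: x ahead of the robot, y to its left, z up, the work surface at z = 0. Lengths are in m, angles in rad, forces in N, time in s.
With the tool pointing down it reaches from about 0.35 to 0.775 m from the base axis. Payload 7.3 kg.
Tool frame: the origin (TCP) lies at the very end of the fingers, on their centre line; the grasp point (between the pads) lies 19 mm behind it; z points along the fingers, y is the line along which they close (so a half turn about z gives the same grasp; the last joint's range is limited). The gripper opens to 92 mm and grips with 3 to 60 N. Pads are 19 mm wide; open, the fingers measure 130 mm over their backs; the gripper's body (75 mm by 190 mm) begins 47 mm behind the grasp point.
Start: joints at [-1.385, 0.342, 1.524, -0, 1.275, -0.146], TCP at [0.171, -0.496, 0.196] pointing down, gripper open.
Joint ranges: [-2.53, 2.53], [-0.77, 2.02], [0.04, 2.7], [-1, 4.14], [0.28, 2.66], [-3.11, 3.11]. Speed limits (rad/s): [2.57, 2.57, 3.14, 3.14, 3.14, 3.14].

INTERFACE

Orientations are given as [roll, pitch, yaw] about the fixed x, y, z axes, in that order (R = Rz(yaw) Ry(pitch) Rx(roll)).
In Python, from cell import robot, read_camera, get_calibration gives the robot as it stands. The module is installed in compiled form; this text tells all that it offers.
- The arm moves only by the tool send_rows, never from a script. Its argument "plan" is a list of rows, each a list of 2 entries, a list of its own where there are three numbers: the shift along the tool's x, y, z as a fraction of full scale, then the turn, a rotation vector about the tool's x, y, z as a fraction of full scale. A call has exactly 10 rows; each row shifts and turns the commanded pose from where the row before left it, along the tool's axes as they then stand; what a row does not reach is not made up. Full scale, the value 1, is 0.025 m for a shift and 90 degrees for a turn. A row lasts 1/8 s, in which the tool goes at most 62.5 mm and 10.7 degrees, less where a joint would pass 70% of its speed; a pose out of reach is approached as far as the arm can. A call with a number of a shift or a turn outside -1 to 1 is refused whole. A call with a gripper value outside its range is refused whole. "gripper" is the opening, from -1 (shut) to 1 (fully open), so that 0 is half open, set as the call begins (left out, the last holds). The fingers move at their own pace and stop on an object; "force" is the grip in N (left out, the last holds). Time passes only in rows, so rows that do not move let the fingers close, or fill a call up. It gives the time, the measured TCP pose, the force, the opening and the grip force at its end, in the units of the state.
- robot.observe(): the state, without advancing time (a new reading comes with each control period).
- read_camera(name): name is "scene" or "top" or "wrist"; returns (picture, depth): 420x560x3 uint8, blue, green, red; 420x560 float32, m along the optical axis (not along the pixel's ray), 0 where there is no reading.
- get_calibration(name): a dict with "intrinsics" (3x3 intrinsics, pixels), "dist_coeffs" ([k1, k2, p1, p2, k3] as OpenCV has them; the pictures are not rectified), "rvec" (rotation vector, rad) and "tvec" (3), from world to camera coordinates, as OpenCV has them. Camera axes: x right, y down, z forward; pixel columns grow to the right and rows downward; lengths in m; the calibration is good to about 2 mm. A picture is of the moment at which its call begins: read the wrist's pose just before it. get_calibration takes no time and is no camera call; for the wrist camera it gives the pose at the moment of the call.
- robot.hand_in(): hands the job in; it is judged then, once.
The state is a dict: "time": time; "qpos": joint angles; "qvel": joint speeds; "joint_efforts": joint torques, N m; "tool_pos": TCP position; "tool_rot": TCP orientation; "contact_force": force on the tool from outside, world axes, zero at the start; "torque": the same for the moment, N m; "opening": finger opening in m; "grip_force": force on a finger pad.
Only numpy, scipy, OpenCV 4.12 (cv2) and the standard library are available. Lean on these libraries where they do the work, as an engineer would, in place of code of your own. Each camera call takes 0.05 s, during which the arm holds its last target. There are 200 camera calls.

## Working session

There is one attempt and no reset: what is moved stays moved. The work goes in short steps, Python scripts to look and compute and a tool call to move; the robot and the scene stay as the last step left them, time stands still between calls to the robot, and variables do not carry over. Pictures are saved under pics/ and viewed, at most 10 in all, crops included, and the job is handed in when it is done.

Besides the shell and the picture viewer there is one more tool, called after "Emit:" by a JSON object that holds its "method" and its "body", one argument or row to a line. send_rows: Moves the arm, as the interface text tells. Shift numbers are shares of 0.025 m and turn numbers shares of 90 degrees, none past 1 either way. Its arguments: {"type":"object","properties":{"plan":{"type":"array"},"gripper":{"type":"number"},"force":{"type":"number"}},"required":["plan"]}

```bash
mkdir -p pics; python3 - <<'E'
from cell import robot, read_camera, get_calibration
import cv2,numpy as np
print(robot.observe())
for n in("scene","top"):
    p,d=read_camera(n); cv2.imwrite(f"pics/{n}0.png",p); np.savez(f"{n}0.npz",p=p,d=d); print(n,get_calibration(n))
E
```

```text
{'time': 0.0, 'qpos': array([-1.38501126e+00,  3.42679200e-01,  1.52503039e+00, -1.19404919e-06,
        1.27539957e+00, -1.45991347e-01]), 'qvel': array([-0.00101653,  0.00078502, -0.00016153,  0.00032381,  0.00029545,
       -0.00152279]), 'joint_efforts': array([-8.74952766e-04, -4.31243527e+01, -2.44219244e+01,  7.17330887e-02,
        5.59792563e-02, -1.19413389e-04]), 'tool_pos': array([ 0.17094373, -0.49590391,  0.19576292]), 'tool_rot': array([-3.14009211e+00, -2.19481981e-04,  3.31776601e-01]), 'contact_force': array([-0.72401941,  0.26020429, -0.12312825]), 'torque': array([-0.04773197,  0.00237903,  0.02439232]), 'grip_force': 0.0, 'opening': 0.09169948353204581}
scene {'intrinsics': array([[525.94647306,   0.        , 281.27822137],
       [  0.        , 525.94647306, 206.97114514],
       [  0.        ,   0.        ,   1.        ]]), 'dist_coeffs': array([-0.11207686,  0.        ,  0.        ,  0.        ,  0.        ]), 'rvec': array([ 2.03327778, -0.63745683,  0.38360036]), 'tvec': array([-0.45078689,  0.15216226,  0.86700073])}
top {'intrinsics': array([[443.96505275,   0.        , 280.39968592],
       [  0.        , 443.96505275, 213.55617723],
       [  0.        ,   0.        ,   1.        ]]), 'dist_coeffs': array([-0.02072501,  0.        ,  0.        ,  0.        ,  0.        ]), 'rvec': array([ 2.21701525, -1.96685376,  0.23165819]), 'tvec': array([-0.18123118,  0.49414008,  0.86556729])}
```

View pics/scene0.png

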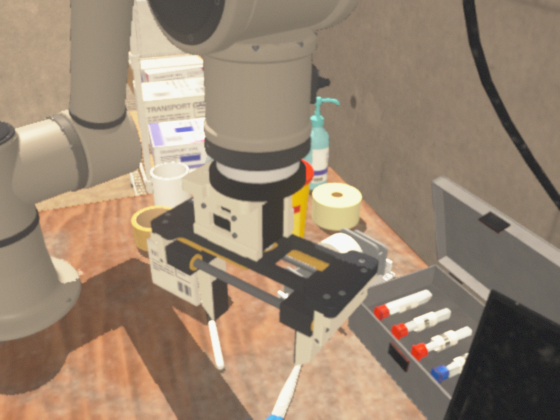

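View pics/top0.png

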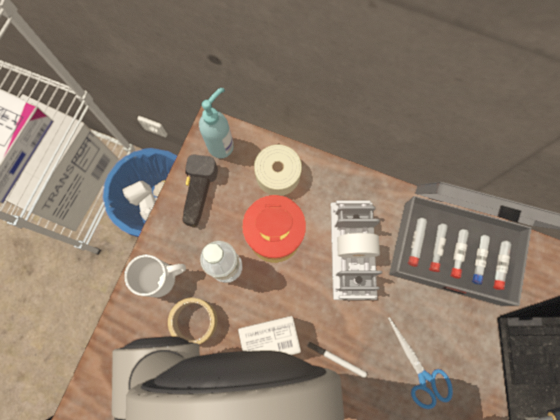

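The scene view is mostly blocked by the arm. In the top view the holder is at about (355, 250), with its rail nearly vertical in the image and the roll at (357, 245). The red object is at (274, 227), the open tube case is to the right, the bottle at (221, 262), the scissors at (415, 360) and the spare roll at (278, 170).

```bash
cat > h.py <<'E'
from cell import robot, read_camera, get_calibration
import cv2,numpy as np
def cloud(d,c):
    v,u=np.mgrid[:d.shape[0],:d.shape[1]]
    n=cv2.undistortPoints(np.stack([u,v],-1).reshape(-1,1,2).astype(float),c["intrinsics"],c["dist_coeffs"]).reshape(*d.shape,2)
    P=np.concatenate([n,np.ones(d.shape+(1,))],-1)*d[...,None]
    R=cv2.Rodrigues(c["rvec"])[0]
    return (P-c["tvec"])@R
def ray(u,v,z,c):
    n=cv2.undistortPoints(np.array([[[u,v]]],float),c["intrinsics"],c["dist_coeffs"])[0,0]
    R=cv2.Rodrigues(c["rvec"])[0]; o=-R.T@c["tvec"]; r=R.T@np.append(n,1)
    return o+r*(z-o[2])/r[2]
E
python3 - <<'E'
from h import *
f=np.load("top0.npz");c=get_calibration("top");X=cloud(f["d"],c)
sub=X[195:305,325:385]
for v in range(197,306,4): print(v,' '.join('%4d'%(1000*z) for z in X[v,322:392:4,2]))
m=(sub[...,2]>.003)&(sub[...,2]<.12)
pts=sub[m][:,:2].astype(np.float32);print(cv2.minAreaRect(pts))
for u,v in((333,202),(373,202),(336,298),(377,298)): print(u,v,ray(u,v,.03,c), X[v,u])
for z0,z1,n in((.08,.096,'wall'),(.096,.11,'rolltop'),(.06,.078,'plate')):
    k=(sub[...,2]>z0)&(sub[...,2]<z1); print(n,k.sum(),sub[k].mean(0))
p=f["p"][190:310,315:400];cv2.imwrite("pics/crop.png",cv2.resize(p,None,fx=5,fy=5,interpolation=cv2.INTER_CUBIC)[:600])
E
```

```text
197    0   -4    0   -1    2    0    0    1   -3    1    0    0    0   -1    0    1   -3    0
201   -2    1   -1    0   27   25   29   31   26   27   29   29   29   -1    1    0    0   -1
205    0   -1   -2    9    8   26    8    7    9    5   24   21    8    0    0    4    2    0
209    0    0    0    5   65   62   66   65   63   63   62   66   67   61    0    0    0    0
213   -2    0   -1   10   29   60   28   32   29   30   28   32   55    2    1    0   -1   -2
217   -2    0    1   11   26   61   32   31   52   57   31   29   55   -2    1    0    2    1
221   -2    1   -1    4   82   85   85   84   86   84   87   87   85   83   83   -1    0   -1
225   -3   -2   -3   26   43   45   46   43   49   45   46   45   48   46    1   -3    1    2
229   -1    0    0    8    7   28    6   12   11    8   19   23    7   -2    0   -1   -1   -1
233   -1    0    0    6    3   25    6    7  100  103  105  103    6   -1   -1   -3    0    0
237    0    0   -2    7   68   84   93   96  101  103  102  102   98   92   77    1   -1   -1
241    0   -1    0   11   69   84   92   97  101  956  104  101   
[... 1431 characters left out ...]
0   -1
305   -1    0  956    0    0   -1   -3   -1   -2   -1    3    0   -3   -4    0    0    2   -1
((0.4669204354286194, -0.2880595922470093), (0.23751205205917358, 0.12892158329486847), 3.808265209197998)
333 202 [ 0.55758642 -0.23003002  0.03      ] [ 0.56501533 -0.23259331  0.00296603]
373 202 [ 0.56796118 -0.31589547  0.03      ] [ 5.76531190e-01 -3.21514917e-01  3.51279482e-05]
336 298 [ 0.35536729 -0.25495237  0.03      ] [ 0.35652702 -0.25745346  0.00945353]
377 298 [ 0.36528923 -0.33879415  0.03      ] [ 0.36744518 -0.34560828 -0.00210273]
wall 543 [ 0.46021455 -0.28253649  0.08844841]
rolltop 456 [ 0.46303826 -0.28481433  0.10080031]
plate 546 [ 0.46607254 -0.28112524  0.06917409]
```

View pics/crop.png

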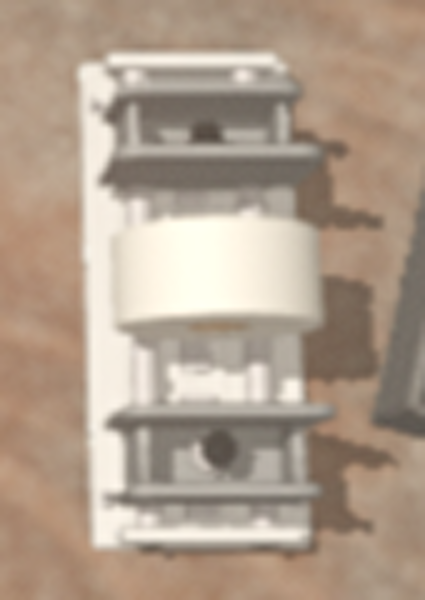

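The crop shows both guides still well out: near plate at crop row ~490, near wall at ~412, far wall at ~152, far plate at ~90. The roll sits between crop rows 220 and 330. Next I'll fit the holder frame and the guide travels, and check the surrounding heights.

```bash
python3 - <<'E'
from h import *
f=np.load("top0.npz");c=get_calibration("top");X=cloud(f["d"],c)
sub=X[195:305,325:388];v,u=np.mgrid[195:305,325:388]
# holder corners from crop (px/5+offset-.4) at known heights: cheek outer edges at z=.03, base left edge z=.008
def C(a,b,z): return ray(315+a/5-.4,190+b/5-.4,z,c)
P={'far cheek outer R':C(283,55,.03),'far cheek L':C(108,55,.03),'near cheek L':C(120,543,.03),'near cheek R':C(312,543,.03),'base FL':C(80,65,.008),'base NL':C(93,548,.008)}
for k,q in P.items(): print(k,q.round(4))
d=P['base FL']-P['base NL'];print('len',np.hypot(*d[:2]),'ang base',np.arctan2(d[1],d[0]))
m=(sub[...,2]>.004)&(sub[...,2]<.115)
# cheek line directions & wall line by depth
ang=[]
for n,a,b,z0,z1 in(('fcheek',197,204,.02,.036),('fplate',205,212,.055,.078),('fwall',217,225,.078,.095),('nwall',269,277,.074,.092),('nplate',285,293,.055,.078),('ncheek',294,301,.02,.036)):
    k=(v>=a)&(v<b)&(sub[...,2]>z0)&(sub[...,2]<z1); q=sub[k]
    # ray to plane z at nominal height: remove depth noise
    zz={'c':.03,'p':.074,'w':.090}[n[1]]
    q=np.array([ray(x,y,zz,c) for x,y in zip(u[k],v[k])])
    l=cv2.fitLine(q[:,:2].astype(np.float32),cv2.DIST_L2,0,.01,.01).ravel();e=l[:2]*np.sign(-l[1]);t=np.arctan2(e[1],e[0])+np.pi/2;ang.append(t)
    print(n,len(q),q.mean(0).round(4),'perp yaw',t.round(4),q[:,1].min().round(4),q[:,1].max().round(4))
    globals()[n]=q
th=.123
for th in(.115,.125,.135):
    R=np.array([np.cos(th),np.sin(th)]);N=np.array([-R[1],R[0]])
    o=(fcheek@np.r_[R,0]).mean()/2+(ncheek@np.r_[R,0]).mean()/2
    print(th,o,[(n,((globals()[n][:,:2]@R)-o).mean().round(4),((globals()[n][:,:2]@N)).mean().round(4),((globals()[n][:,:2]@R)-o).min().round(4),((globals()[n][:,:2]@R)-o).max().round(4)) for n in('fcheek','fplate','fwall','nwall','nplate','ncheek')])
# height map around, 25 mm grid
g={}
for q in X.reshape(-1,3):
    if .25<q[0]<.75 and -.55<q[1]<-.05 and q[2]<.5: k=(int(q[0]//.025),int(q[1]//.025)); g[k]=max(g.get(k,0),q[2])
print('cols y from -.05 down')
for i in range(29,9,-1): print('%.3f'%(i*.025),' '.join('%3d'%(1000*g.get((i,j),0)) for j in range(-3,-23,-1)))
E
```

```text
far cheek outer R [ 0.5706 -0.3118  0.03  ]
far cheek L [ 0.5615 -0.2366  0.03  ]
near cheek L [ 0.3556 -0.2603  0.03  ]
near cheek R [ 0.3649 -0.3388  0.03  ]
base FL [ 0.5616 -0.227   0.008 ]
base NL [ 0.3534 -0.252   0.008 ]
len 0.2096915083114379 ang base 0.11965629177860237
fcheek 109 [ 0.563  -0.2729  0.03  ] perp yaw 0.1239 -0.3094 -0.2365
fplate 175 [ 0.5387 -0.2754  0.074 ] perp yaw 0.1192 -0.3128 -0.237
fwall 129 [ 0.5101 -0.2783  0.09  ] perp yaw 0.1218 -0.3194 -0.2357
nwall 127 [ 0.4072 -0.2902  0.09  ] perp yaw 0.1176 -0.3324 -0.2487
nplate 126 [ 0.378  -0.2937  0.074 ] perp yaw 0.1177 -0.332 -0.2555
ncheek 150 [ 0.3638 -0.2966  0.03  ] perp yaw 0.1205 -0.3325 -0.2607
0.115 0.4276504662017817 [('fcheek', np.float64(0.1003), np.float64(-0.3357), np.float64(0.0977), np.float64(0.1047)), ('fplate', np.float64(0.0759), np.float64(-0.3354), np.float64(0.0694), np.float64(0.0803)), ('fwall', np.float64(0.0471), np.float64(-0.335), np.float64(0.043), np.float64(0.0494)), ('nwall', np.float64(-0.0565), np.float64(-0.335), np.float64(-0.0585), np.float64(-0.0544)), ('nplate', np.
[... 2398 characters left out ...]
  56  55  57
0.425 164 191 198 198 163   4   3  78 102 104 102  73  74  52  55  55  55  56  50  56
0.400 160 162 163 163 160   4   4  80  93  92  92  89  72  71  71  73  73  72  68  55
0.375 141   3   2   3   3   3   3   8  75  76  75  74   3   2   5   3  65  69  71  72
0.350   4   3   2   2   4   3   4   3  73  66  32  30   3   3   3   3   3   4   3   2
0.325   4   3   4   3   4   3   3   2   3   3   4   6   6   3   4   3   3   3   4   3
0.300   4   3   4  92  95   4   2   4   3   4   5   3   7   8   4   3   2   3   4   4
0.275  91  95  95  94  96  92   2   4   3   4   3   4   4   7   8   3   4   3   4   3
0.250  93  95  97  95  95  94  13  14   3   4   3   3   3   3  10   9   4   3   3   5
```

Emit:
{"method": "send_rows", "body": {
  "plan": [
    [[0.9,-0.52,0],[0,0,0]],
    [[0.9,-0.52,0],[0,0,0]],
    [[0.9,-0.52,0],[0,0,0]],
    [[0.9,-0.52,0],[0,0,0]],
    [[0.9,-0.52,0],[0,0,0]],
    [[0.9,-0.52,0],[0,0,0]],
    [[0.9,-0.52,0],[0,0,0]],
    [[0.9,-0.52,0],[0,0,0]],
    [[0.9,-0.52,0],[0,0,0]],
    [[0.9,-0.52,0],[0,0,0]]
  ],
  "gripper": -1,
  "force": 10
}}

```text
time: 1.35
tool_pos: [0.3418, -0.2993, 0.1961]
tool_rot: [-3.141, 0.0, 0.332]
contact_force: [-0.2, 0.3, -0.0]
opening: 0.0006
grip_force: 0.0
```

```bash
python3 - <<'E'
from h import *
f=np.load("top0.npz");c=get_calibration("top");X=cloud(f["d"],c).reshape(-1,3)
k=(X[:,2]>.1)&(X[:,2]<.6)&(X[:,0]>.6)&(X[:,1]>-.33)&(X[:,1]<0)
q=X[k];print(k.sum(),q.min(0),q.max(0))
A=np.c_[q[:,1:],np.ones(len(q))];s=np.linalg.lstsq(A,q[:,0],rcond=None)[0];print(s,np.std(A@s-q[:,0]))
for y in(-.22,-.26,-.3): print(y,[round(float(s@[y,z,1]),3) for z in(.12,.2,.3)])
k=(X[:,2]>.12)&(X[:,2]<.3)&(X[:,0]>.5)&(X[:,0]<.66)&(X[:,1]<-.3); q=X[k]; print('lid left edge',np.sort(q[:,1])[-6:], q[np.argsort(q[:,1])[-4:]])
E
```

```text
24853 [ 0.67504232 -0.32999993  0.10000471] [ 7.66789785e-01 -8.24846867e-06  5.26152178e-01]
[ 0.26562444 -0.00176502  0.76562526] 0.0008507382720311908
-0.22 [0.707, 0.707, 0.707]
-0.26 [0.696, 0.696, 0.696]
-0.3 [0.686, 0.686, 0.685]
lid left edge [-0.38433551 -0.38415459 -0.38399101 -0.38373532 -0.38372345 -0.38363273] [[ 0.54445088 -0.38399101  0.22526518]
 [ 0.54270241 -0.38373532  0.23118638]
 [ 0.54084864 -0.38372345  0.23142608]
 [ 0.54595177 -0.38363273  0.22613834]]
```

Emit:
{"method": "send_rows", "body": {
  "plan": [
    [[0,0,0.5],[0,0,-0.108]],
    [[0,0,0.5],[0,0,-0.108]],
    [[0,0,0.5],[0,0,-0.108]],
    [[0,0,0.5],[0,0,-0.108]],
    [[0,0,0.6],[0,0,-0.108]],
    [[0,0,0.6],[0,0,-0.108]],
    [[0,0,0.6],[0,0,-0.108]],
    [[0,0,0.6],[0,0,-0.108]],
    [[0,0,0.6],[0,0,0]],
    [[0,0,0.6],[0,0,0]]
  ]
}}

```text
time: 2.6
tool_pos: [0.3413, -0.3, 0.0557]
tool_rot: [-3.141, -0.0, 1.689]
contact_force: [0.9, -0.5, -0.2]
opening: 0.0006
grip_force: 0.0
```

```bash
python3 - <<'E'
from h import *
s=robot.observe();print(s['tool_pos'],s['tool_rot'],s['contact_force'])
p,d=read_camera("scene");cv2.imwrite("pics/s1.png",p)
p,d=read_camera("wrist");cv2.imwrite("pics/w1.png",p)
E
```

```text
[ 0.34127666 -0.29999087  0.05570919] [-3.14131307e+00 -4.15228486e-04  1.68897564e+00] [ 0.85769967 -0.54598982 -0.17486973]
```

View pics/s1.png

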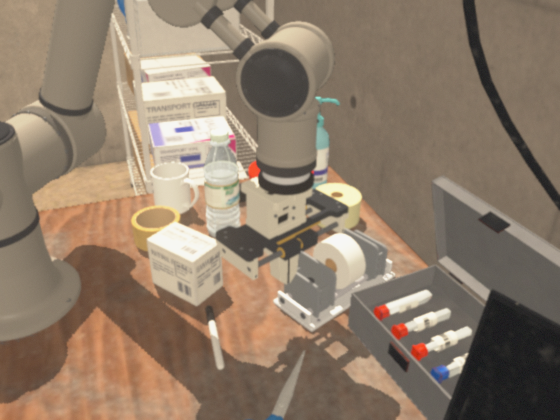

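The fingers are shut and stand outside the near plate (around (290, 265)), and the roll and guides are untouched. Now I'll approach slowly.

Emit:
{"method": "send_rows", "body": {
  "plan": [
    [[0,0.06,0],[0,0,0]],
    [[0,0.06,0],[0,0,0]],
    [[0,0.06,0],[0,0,0]],
    [[0,0.06,0],[0,0,0]],
    [[0,0.06,0],[0,0,0]],
    [[0,0.06,0],[0,0,0]],
    [[0,0.06,0],[0,0,0]],
    [[0,0.06,0],[0,0,0]],
    [[0,0.06,0],[0,0,0]],
    [[0,0.06,0],[0,0,0]]
  ]
}}

```text
time: 3.95
tool_pos: [0.3564, -0.2984, 0.0564]
tool_rot: [3.142, 0.0, 1.689]
contact_force: [-0.5, 0.8, 0.7]
opening: 0.0004
grip_force: 0.0
```

Emit:
{"method": "send_rows", "body": {
  "plan": [
    [[0,0.04,0],[0,0,0]],
    [[0,0.04,0],[0,0,0]],
    [[0,0.04,0],[0,0,0]],
    [[0,0.04,0],[0,0,0]],
    [[0,0.04,0],[0,0,0]],
    [[0,0.04,0],[0,0,0]],
    [[0,0.04,0],[0,0,0]],
    [[0,0.04,0],[0,0,0]],
    [[0,0.04,0],[0,0,0]],
    [[0,0.04,0],[0,0,0]]
  ]
}}

```text
time: 5.2
tool_pos: [0.3663, -0.2972, 0.0564]
tool_rot: [3.142, 0.0, 1.689]
contact_force: [0.7, -0.8, 0.4]
opening: 0.0002
grip_force: 0.0
```

Emit:
{"method": "send_rows", "body": {
  "plan": [
    [[0,0.04,0],[0,0,0]],
    [[0,0.04,0],[0,0,0]],
    [[0,0.04,0],[0,0,0]],
    [[0,0.04,0],[0,0,0]],
    [[0,0,0],[0,0,0]],
    [[0,0,0],[0,0,0]],
    [[0,0,0],[0,0,0]],
    [[0,0,0],[0,0,0]],
    [[0,0,0],[0,0,0]],
    [[0,0,0],[0,0,0]]
  ]
}}

```text
time: 6.45
tool_pos: [0.3702, -0.2968, 0.0564]
tool_rot: [3.142, 0.0, 1.689]
contact_force: [-0.4, 1.4, -0.1]
opening: 0.0004
grip_force: 0.0
```

```bash
python3 - <<'E'
from h import *
s=robot.observe();print(s['tool_pos'],s['contact_force'])
p,d=read_camera("scene");cv2.imwrite("pics/s2.png",cv2.resize(p[190:340,200:420],None,fx=3.5,fy=3.5,interpolation=cv2.INTER_CUBIC))
X=cloud(d,get_calibration("scene"));R=np.array([.9928,.1197]);
k=(abs(X[...,0]-.46)<.15)&(abs(X[...,1]+.285)<.08)&(X[...,2]>.05)&(X[...,2]<.078)
q=X[k];t=(q[:,:2]-[.463,-.285])@R
h,e=np.histogram(t,bins=np.arange(-.12,.11,.0025));print([(round(a*1000,1),int(b)) for a,b in zip(e,h)])
E
```

```text
[ 0.37022683 -0.29676163  0.05643051] [-0.38891367  1.36571162 -0.12645576]
[(np.float64(-120.0), 0), (np.float64(-117.5), 0), (np.float64(-115.0), 0), (np.float64(-112.5), 0), (np.float64(-110.0), 0), (np.float64(-107.5), 0), (np.float64(-105.0), 0), (np.float64(-102.5), 0), (np.float64(-100.0), 0), (np.float64(-97.5), 0), (np.float64(-95.0), 0), (np.float64(-92.5), 0), (np.float64(-90.0), 24), (np.float64(-87.5), 399), (np.float64(-85.0), 62), (np.float64(-82.5), 12), (np.float64(-80.0), 0), (np.float64(-77.5), 0), (np.float64(-75.0), 8), (np.float64(-72.5), 9), (np.float64(-70.0), 9), (np.float64(-67.5), 11), (np.float64(-65.0), 17), (np.float64(-62.5), 15), (np.float64(-60.0), 30), (np.float64(-57.5), 324), (np.float64(-55.0), 43), (np.float64(-52.5), 7), (np.float64(-50.0), 0), (np.float64(-47.5), 0), (np.float64(-45.0), 0), (np.float64(-42.5), 0), (np.float64(-40.0), 0), (np.float64(-37.5), 0), (np.float64(-35.0), 0), (np.float64(-32.5), 0), (np.float64(-30.0), 0), (np.float64(-27.5), 0), (np.float64(-25.0), 0), (np.float64(-22.5), 3), (np.float64(-20.0), 211), (np.float64(-17.
[... 460 characters left out ...]
np.float64(32.5), 0), (np.float64(35.0), 0), (np.float64(37.5), 0), (np.float64(40.0), 0), (np.float64(42.5), 18), (np.float64(45.0), 165), (np.float64(47.5), 48), (np.float64(50.0), 4), (np.float64(52.5), 0), (np.float64(55.0), 0), (np.float64(57.5), 0), (np.float64(60.0), 0), (np.float64(62.5), 1), (np.float64(65.0), 3), (np.float64(67.5), 3), (np.float64(70.0), 8), (np.float64(72.5), 16), (np.float64(75.0), 108), (np.float64(77.5), 70), (np.float64(80.0), 19), (np.float64(82.5), 2), (np.float64(85.0), 0), (np.float64(87.5), 0), (np.float64(90.0), 0), (np.float64(92.5), 0), (np.float64(95.0), 0), (np.float64(97.5), 0), (np.float64(100.0), 0), (np.float64(102.5), 0), (np.float64(105.0), 0)]
```

View pics/s2.png

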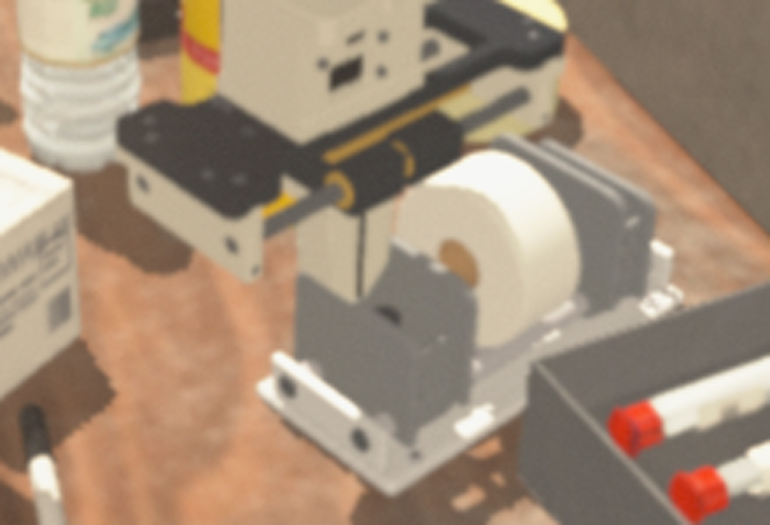

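The fingertips (crop (340, 270)) hang right at the outer face of the near plate and have not moved it yet, so the tips must be thinner than the finger backs. I'll go on gently.

Emit:
{"method": "send_rows", "body": {
  "plan": [
    [[0,0.02,0],[0,0,0]],
    [[0,0.02,0],[0,0,0]],
    [[0,0.02,0],[0,0,0]],
    [[0,0.02,0],[0,0,0]],
    [[0,0.02,0],[0,0,0]],
    [[0,0.02,0],[0,0,0]],
    [[0,0.02,0],[0,0,0]],
    [[0,0.02,0],[0,0,0]],
    [[0,0.02,0],[0,0,0]],
    [[0,0.02,0],[0,0,0]]
  ]
}}

```text
time: 7.75
tool_pos: [0.3752, -0.2962, 0.0564]
tool_rot: [3.142, 0.0, 1.689]
contact_force: [-0.4, 0.6, -0.7]
opening: 0.0004
grip_force: 0.0
```

```bash
cat > g.py <<'E'
from h import *
def look():
    s=robot.observe();R=np.array([.9928,.1197]);o=np.array([.463,-.285])
    print('t',s['time'],'tcp rail',((s['tool_pos'][:2]-o)@R).round(4),'F rail',(s['contact_force'][:2]@R).round(2))
    p,d=read_camera("scene");X=cloud(d,get_calibration("scene"))
    lat=(X[...,:2]-o)@np.array([-R[1],R[0]]);t=(X[...,:2]-o)@R
    # grey or white; restrict to right part of plates (lat<-12) away from fingers
    for n,a,b,z0,z1 in(('nplate out',-.1,-.045,.035,.072),('nwall out',-.062,-.012,.077,.088),('roll near face',-.03,.0,.07,.1),('fwall in',.005,.06,.06,.088),('fplate in',.04,.09,.05,.072)):
        k=(abs(lat)<.042)&(X[...,2]>z0)&(X[...,2]<z1)&(t>a)&(t<b)
        if n[0]=='n': k&=lat<-.012
        h,e=np.histogram(t[k],bins=np.arange(a,b,.001));i=h.argmax();c=e[i]+.0005
        print(n,(np.median(t[k&(abs(t-c)<.003)])*1000).round(1),h[i],k.sum())
    return p
E
python3 -c "from g import *;look()"
```

```text
t 7.75 tcp rail -0.0885 F rail -0.36
nplate out -86.4 121 586
nwall out -55.9 31 182
roll near face -17.6 179 643
fwall in 46.9 104 380
fplate in 46.5 56 289
```

```bash
python3 - <<'E'
from h import *
R=np.array([.9928,.1197]);o=np.array([.463,-.285]);N=np.array([-R[1],R[0]])
p,d=read_camera("scene");c=get_calibration("scene");X=cloud(d,c)
s=robot.observe();q=cv2.projectPoints(s['tool_pos'][None],c['rvec'],c['tvec'],c['intrinsics'],c['dist_coeffs'])[0].ravel();print('tcp px',q)
for v in range(240,300,4):
    print(v,' '.join('%4d,%3d,%3d'%(1000*((X[v,u,:2]-o)@R),1000*((X[v,u,:2]-o)@N),1000*X[v,u,2]) for u in range(280,340,5)))
w=p.copy();cv2.circle(w,tuple(int(round(x)) for x in q),1,(0,0,255),-1)
a=cv2.resize(w[225:315,260:345],None,fx=6,fy=6,interpolation=cv2.INTER_CUBIC);cv2.imwrite("pics/s3.png",a)
E
```

```text
tcp px [298.82339652 285.39656297]
240 -164,-37,195 -119,  0,155 -117, -8,159 -118,-18,165 -121,-31,173 -116,-36,173 -107,-37,169  -99,-39,167  -85,-36,159  -12, 18, 98   -9, 10,101   -7,  2,104
244 -164,-37,189    0,127, 27 -134,-25,169 -130,-31,170 -122,-33,168 -118,-38,168 -107,-37,163  -96,-37,158  -17, 24, 89  -18, 12, 96  -16,  3,100  -12, -3,102
248   -7,132, 19 -147,-29,170 -140,-32,168 -108, -8,141 -119,-30,157 -118,-39,162  -79,-11,129  -18, 34, 77  -19, 22, 83  -18, 12, 88  -17,  2, 93  -17, -7, 98
252 -157,-30,169 -148,-31,165 -108,  1,128 -107, -8,134  -99,-11,131  -89,-11,126  -80,-12,123  -20, 32, 70  -18, 22, 75  -16, 13, 79  -17,  1, 86  -16, -7, 90
256   -5,133,  0    1,128,  0 -105,  3,119 -106, -7,125 -100,-12,125  -87,-10,118  -77,-11,113  -17, 33, 60  -17, 23, 66  -17, 11, 72  -16,  1, 77  -18,-10, 84
260  -15,123,  1   -6,118,  0 -105,  3,111 -105, -7,117 -100,-12,118  -87,-10,110  -77,-10,106  -55, -1, 90  -15, 24, 56  -17, 11, 64   -6, 10, 59  -16, -9, 75
264  -23,114,  0  -15,109,  0 -105,  2,104 -105, -7,110  -99,-11,109  -86,-10,102  -78,-12,100  -55, -1, 
[... 634 characters left out ...]
, -5, 53  -56,-15, 59  -54,-24, 63  -56,-35, 71  -55,-44, 76
284  -63, 70,  2  -85, 33, 36  -84, 22, 42  -86, 10, 51  -86, -1, 58  -84,-10, 63  -84,-20, 69  -82,-29, 73  -56,-16, 51  -57,-27, 58  -55,-36, 63  -53,-44, 66
288  -69, 63,  0  -86, 32, 29  -87, 20, 37  -85, 10, 42  -85,  0, 49  -85,-11, 56  -86,-22, 63  -85,-31, 68  -55,-16, 43  -65,-34, 59  -57,-38, 57  -52,-44, 58
292 -100, 29, 30  -87, 31, 21  -86, 20, 28  -84, 10, 33  -85, -1, 42  -87,-13, 50  -86,-23, 56  -87,-34, 63  -82,-40, 64  -64,-34, 50  -55,-37, 47  -51,-43, 49
296 -102, 26, 25  -99, 18, 28  -88, 17, 23  -86,  9, 27  -86, -2, 35  -86,-13, 41  -85,-23, 47  -87,-35, 56  -82,-40, 56  -64,-35, 43  -54,-37, 39  -36,-32, 26
```

View pics/s3.png

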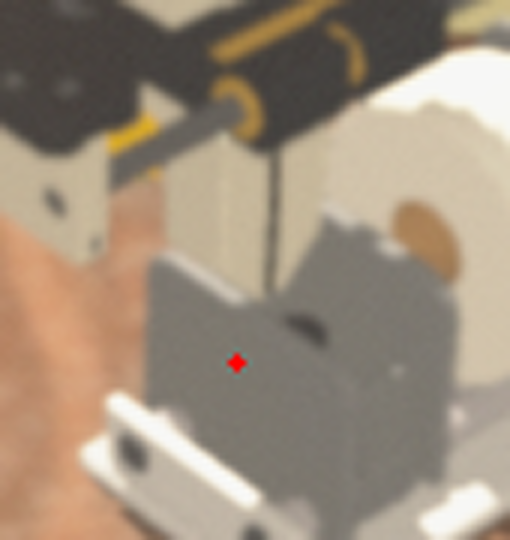

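The fingertips actually end at z ≈ 0.085, above the plate top. The projected TCP lands at crop (237, 363), well below the visible fingertip at (265, 295). So the reported TCP reads about 28 mm too low. I'll back off, then check the offset with the wrist camera.

Emit:
{"method": "send_rows", "body": {
  "plan": [
    [[0,-0.12,0],[0,0,0]],
    [[0,-0.12,0],[0,0,0]],
    [[0,-0.12,0],[0,0,0]],
    [[0,-0.12,0],[0,0,0]],
    [[0,-0.12,0],[0,0,0]],
    [[0,-0.12,0],[0,0,0]],
    [[0,-0.12,0],[0,0,0]],
    [[0,-0.12,0],[0,0,0]],
    [[0,-0.12,0],[0,0,0]],
    [[0,-0.12,0],[0,0,0]]
  ]
}}

```text
time: 9.1
tool_pos: [0.3452, -0.2998, 0.0564]
tool_rot: [3.142, 0.0, 1.689]
contact_force: [0.4, 1.0, -0.2]
opening: 0.0003
grip_force: 0.0
```

```bash
python3 - <<'E'
from h import *
R=np.array([.9928,.1197]);o=np.array([.463,-.285]);N=np.array([-R[1],R[0]])
s=robot.observe();T=s['tool_pos'];print(T,'rail',(T[:2]-o)@R,s['contact_force'])
c=get_calibration("wrist");p,d=read_camera("wrist");X=cloud(d,c)
Rc=cv2.Rodrigues(c['rvec'])[0];print('wrist cam at',-Rc.T@c['tvec'],'axis',Rc[2])
z=X[...,2][d>0];h,e=np.histogram(z,bins=np.arange(-.06,.12,.004));print([(round(float(a),3),int(b)) for a,b in zip(e,h) if b>800])
cv2.imwrite("pics/w2.png",p)
p,d=read_camera("scene");c=get_calibration("scene");X=cloud(d,c)
t=(X[...,:2]-o)@R;l=(X[...,:2]-o)@N
k=(abs(l)<.025)&(t<-.09)&(t>-.15)&(X[...,2]>.04)&(X[...,2]<.125)
for z0 in np.arange(.04,.125,.005):
    m=k&(abs(X[...,2]-z0)<.0025); 
    if m.sum()>2: print(round(z0,3),m.sum(),'rail',t[m].min().round(3),t[m].max().round(3),'lat',l[m].min().round(3),l[m].max().round(3))
E
```

```text
[ 0.34521726 -0.29977075  0.05644867] rail -0.11870276550924239 [ 0.35407425  1.00615725 -0.20615252]
wrist cam at [ 0.33715421 -0.22665626  0.24542534] axis [ 0.03366295 -0.27566781 -0.96066335]
[(-0.004, 17459), (0.0, 89079), (0.004, 1989), (0.008, 5621), (0.012, 1500), (0.02, 938), (0.024, 1317), (0.028, 1299), (0.032, 1905), (0.036, 997), (0.04, 1377), (0.044, 1446), (0.048, 1614), (0.052, 1488), (0.056, 1677), (0.06, 1615), (0.064, 1541), (0.068, 1731), (0.072, 2206), (0.076, 1949), (0.08, 2037), (0.084, 2137), (0.088, 3156), (0.092, 3289), (0.096, 1634), (0.1, 1941)]
0.09 15 rail -0.126 -0.112 lat -0.013 -0.009
0.095 36 rail -0.132 -0.104 lat -0.014 -0.01
0.1 53 rail -0.136 -0.102 lat -0.014 0.007
0.105 66 rail -0.137 -0.102 lat -0.014 0.01
0.11 73 rail -0.138 -0.1 lat -0.013 0.01
0.115 72 rail -0.138 -0.101 lat -0.013 0.01
0.12 78 rail -0.138 -0.102 lat -0.014 0.009
```

View pics/w2.png

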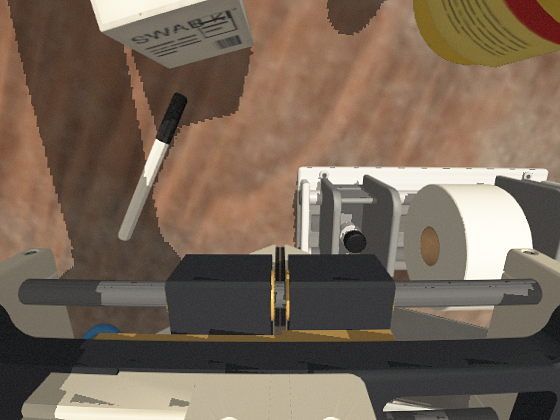

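The wrist view shows the guides' tops, the near plunger knob at (355, 240), the roll at (480, 240), and the finger carriages at (225–340, 290). Scene depth puts the finger ends at z ≈ 0.088 with chamfered tips, against a reported 0.056. I'll back clear of the base and lower, which is safe whichever reading is right.

Emit:
{"method": "send_rows", "body": {
  "plan": [
    [[0,-0.25,0],[0,0,0]],
    [[0,-0.25,0],[0,0,0]],
    [[0,0,0.2],[0,0,0]],
    [[0,0,0.2],[0,0,0]],
    [[0,0,0.2],[0,0,0]],
    [[0,0,0.2],[0,0,0]],
    [[0,0,0.2],[0,0,0]],
    [[0,0,0.2],[0,0,0]],
    [[0,0,0],[0,0,0]],
    [[0,0,0],[0,0,0]]
  ]
}}

```text
time: 10.45
tool_pos: [0.333, -0.3013, 0.0265]
tool_rot: [3.142, 0.0, 1.689]
contact_force: [1.0, -0.1, -0.3]
opening: 0.0004
grip_force: 0.0
```

```bash
python3 - <<'E'
from h import *
R=np.array([.9928,.1197]);o=np.array([.463,-.285]);N=np.array([-R[1],R[0]])
s=robot.observe();T=s['tool_pos'];print(T,'rail',(T[:2]-o)@R,s['contact_force'])
p,d=read_camera("scene");c=get_calibration("scene");X=cloud(d,c)
t=(X[...,:2]-o)@R;l=(X[...,:2]-o)@N
k=(abs(l)<.025)&(t<-.095)&(t>-.17)
for z0 in np.arange(.01,.125,.005):
    m=k&(abs(X[...,2]-z0)<.0025); 
    if m.sum()>2: print(round(z0,3),m.sum(),'rail',t[m].min().round(3),t[m].max().round(3),'lat',l[m].min().round(3),l[m].max().round(3))
q=cv2.projectPoints(T[None],c['rvec'],c['tvec'],c['intrinsics'],c['dist_coeffs'])[0].ravel();print('tcp px',q)
cv2.imwrite("pics/s4.png",cv2.resize(p[200:330,220:400],None,fx=4,fy=4,interpolation=cv2.INTER_CUBIC))
E
```

```text
[ 0.33303087 -0.30125974  0.02648717] rail -0.1309796419407242 [ 0.96247526 -0.10252051 -0.28639886]
0.01 56 rail -0.106 -0.099 lat -0.025 0.024
0.015 42 rail -0.105 -0.101 lat -0.024 0.023
0.02 47 rail -0.105 -0.101 lat -0.024 0.019
0.025 45 rail -0.105 -0.1 lat -0.025 0.016
0.03 71 rail -0.104 -0.096 lat -0.025 0.013
0.06 17 rail -0.138 -0.122 lat -0.013 -0.01
0.065 32 rail -0.142 -0.119 lat -0.015 -0.01
0.07 49 rail -0.148 -0.114 lat -0.014 0.01
0.075 71 rail -0.149 -0.115 lat -0.014 0.01
0.08 65 rail -0.15 -0.115 lat -0.014 0.008
0.085 70 rail -0.15 -0.111 lat -0.014 0.009
0.09 71 rail -0.15 -0.113 lat -0.014 0.009
0.095 70 rail -0.151 -0.114 lat -0.014 0.006
0.1 48 rail -0.151 -0.114 lat -0.014 0.001
0.105 23 rail -0.152 -0.144 lat -0.013 0.009
0.11 8 rail -0.152 -0.146 lat -0.013 -0.009
0.12 17 rail -0.162 -0.16 lat -0.008 0.01
tcp px [278.35949119 311.90846549]
```

View pics/s4.png

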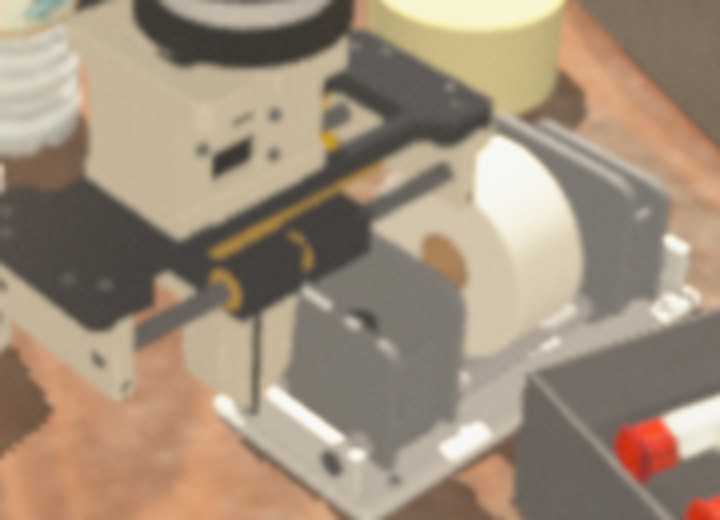

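The fingertip bottom is at crop (255, 412), while the reported TCP projects to (234, 448) on bare base. So the tip really is about 31 mm higher than reported, and I'll correct z by that. I'll lower another 12 mm (true tip ≈ 0.046), then move in slowly over the cheek.

Emit:
{"method": "send_rows", "body": {
  "plan": [
    [[0,0,0.12],[0,0,0]],
    [[0,0,0.12],[0,0,0]],
    [[0,0,0.12],[0,0,0]],
    [[0,0,0.12],[0,0,0]],
    [[0,0.06,0],[0,0,0]],
    [[0,0.06,0],[0,0,0]],
    [[0,0.06,0],[0,0,0]],
    [[0,0.06,0],[0,0,0]],
    [[0,0.06,0],[0,0,0]],
    [[0,0.06,0],[0,0,0]]
  ]
}}

```text
time: 11.75
tool_pos: [0.342, -0.3001, 0.0144]
tool_rot: [3.142, 0.0, 1.689]
contact_force: [0.1, -0.2, -0.2]
opening: 0.0006
grip_force: 0.0
```

Emit:
{"method": "send_rows", "body": {
  "plan": [
    [[0,0.03,0],[0,0,0]],
    [[0,0.03,0],[0,0,0]],
    [[0,0.03,0],[0,0,0]],
    [[0,0.03,0],[0,0,0]],
    [[0,0.03,0],[0,0,0]],
    [[0,0.03,0],[0,0,0]],
    [[0,0.03,0],[0,0,0]],
    [[0,0.03,0],[0,0,0]],
    [[0,0.03,0],[0,0,0]],
    [[0,0.03,0],[0,0,0]]
  ]
}}

```text
time: 13.0
tool_pos: [0.3494, -0.2992, 0.0144]
tool_rot: [3.142, 0.0, 1.689]
contact_force: [0.5, 1.1, 0.7]
opening: 0.0006
grip_force: 0.0
```

```bash
python3 -c "from g import *;look()"
```

```text
t 13.0 tcp rail -0.1145 F rail 0.59
nplate out -86.2 124 591
nwall out -56.2 37 179
roll near face -17.7 133 478
fwall in 46.8 96 340
fplate in 46.4 65 290
```

We crossed over the cheek with no force, which confirms the z offset. Continuing to contact.

Emit:
{"method": "send_rows", "body": {
  "plan": [
    [[0,0.04,0],[0,0,0]],
    [[0,0.04,0],[0,0,0]],
    [[0,0.04,0],[0,0,0]],
    [[0,0.04,0],[0,0,0]],
    [[0,0.04,0],[0,0,0]],
    [[0,0.04,0],[0,0,0]],
    [[0,0.04,0],[0,0,0]],
    [[0,0.04,0],[0,0,0]],
    [[0,0.04,0],[0,0,0]],
    [[0,0.04,0],[0,0,0]]
  ]
}}

```text
time: 14.3
tool_pos: [0.3593, -0.2981, 0.0144]
tool_rot: [-3.142, 0.0, 1.689]
contact_force: [-1.7, -0.9, 0.6]
opening: 0.0006
grip_force: 0.8
```

Emit:
{"method": "send_rows", "body": {
  "plan": [
    [[0,0.04,0],[0,0,0]],
    [[0,0.04,0],[0,0,0]],
    [[0,0.04,0],[0,0,0]],
    [[0,0.04,0],[0,0,0]],
    [[0,0.04,0],[0,0,0]],
    [[0,0.04,0],[0,0,0]],
    [[0,0.04,0],[0,0,0]],
    [[0,0.04,0],[0,0,0]],
    [[0,0.04,0],[0,0,0]],
    [[0,0.04,0],[0,0,0]]
  ]
}}

```text
time: 15.55
tool_pos: [0.3694, -0.2969, 0.0144]
tool_rot: [3.141, 0.0, 1.689]
contact_force: [0.3, -0.0, 0.6]
opening: 0.0006
grip_force: 0.0
```

```bash
python3 -c "from g import *;look()"
```

```text
t 15.55 tcp rail -0.0943 F rail 0.28
nplate out -73.2 118 460
nwall out -43.0 34 177
roll near face -17.7 103 454
fwall in 46.9 81 312
fplate in 46.5 51 276
```

The near guide moved 13 mm and the force has dropped away, so it's in the outer slot (travel 0.022). This calibrates the scene view: the inner slot should read about −54.2. Pushing on.

Emit:
{"method": "send_rows", "body": {
  "plan": [
    [[0,0.03,0],[0,0,0]],
    [[0,0.03,0],[0,0,0]],
    [[0,0.03,0],[0,0,0]],
    [[0,0.03,0],[0,0,0]],
    [[0,0.03,0],[0,0,0]],
    [[0,0.03,0],[0,0,0]],
    [[0,0.03,0],[0,0,0]],
    [[0,0.03,0],[0,0,0]],
    [[0,0.03,0],[0,0,0]],
    [[0,0.03,0],[0,0,0]]
  ]
}}

```text
time: 16.85
tool_pos: [0.3758, -0.296, 0.0144]
tool_rot: [-3.14, -0.0, 1.689]
contact_force: [-4.6, -1.9, 0.8]
opening: 0.0004
grip_force: 2.3
```

Emit:
{"method": "send_rows", "body": {
  "plan": [
    [[0,0.03,0],[0,0,0]],
    [[0,0.03,0],[0,0,0]],
    [[0,0.03,0],[0,0,0]],
    [[0,0.03,0],[0,0,0]],
    [[0,0.03,0],[0,0,0]],
    [[0,0.03,0],[0,0,0]],
    [[0,0.03,0],[0,0,0]],
    [[0,0.03,0],[0,0,0]],
    [[0,0,0],[0,0,0]],
    [[0,0,0],[0,0,0]]
  ]
}}

```text
time: 18.1
tool_pos: [0.3828, -0.2953, 0.0144]
tool_rot: [3.141, 0.0, 1.689]
contact_force: [-0.2, 0.2, -0.2]
opening: 0.0003
grip_force: 0.1
```

```bash
python3 -c "from g import *;look()"
```

```text
t 18.1 tcp rail -0.0809 F rail -0.22
nplate out -62.5 147 441
nwall out -32.3 34 161
roll near face -17.6 57 320
fwall in 46.6 77 281
fplate in 46.2 49 270
```

Emit:
{"method": "send_rows", "body": {
  "plan": [
    [[0,0.02,0],[0,0,0]],
    [[0,0.02,0],[0,0,0]],
    [[0,0.02,0],[0,0,0]],
    [[0,0.02,0],[0,0,0]],
    [[0,0.02,0],[0,0,0]],
    [[0,0.02,0],[0,0,0]],
    [[0,0.02,0],[0,0,0]],
    [[0,0.02,0],[0,0,0]],
    [[0,0.02,0],[0,0,0]],
    [[0,0.02,0],[0,0,0]]
  ]
}}

```text
time: 19.4
tool_pos: [0.3877, -0.2947, 0.0144]
tool_rot: [3.141, 0.0, 1.689]
contact_force: [0.4, -0.4, 0.1]
opening: 0.0008
grip_force: 0.0
```

Emit:
{"method": "send_rows", "body": {
  "plan": [
    [[0,0.006,0],[0,0,0]],
    [[0,0.006,0],[0,0,0]],
    [[0,0.006,0],[0,0,0]],
    [[0,0.006,0],[0,0,0]],
    [[0,0.006,0],[0,0,0]],
    [[0,0.006,0],[0,0,0]],
    [[0,0.006,0],[0,0,0]],
    [[0,0.006,0],[0,0,0]],
    [[0,0.006,0],[0,0,0]],
    [[0,0.006,0],[0,0,0]]
  ]
}}

```text
time: 20.65
tool_pos: [0.3891, -0.2945, 0.0144]
tool_rot: [3.142, 0.0, 1.689]
contact_force: [0.4, -0.2, -0.3]
opening: 0.0006
grip_force: 0.0
```

```bash
python3 -c "from g import *;look()"
```

```text
t 20.65 tcp rail -0.0745 F rail 0.4
nplate out -54.0 111 376
nwall out -24.0 30 102
roll near face -24.1 73 417
fwall in 46.5 77 279
fplate in 46.4 50 266
```

The near guide reads −54.0 with no force, so it has dropped into the inner slot. Its inner wall is just short of the roll. I'll back off, lift, and cross over the roll to the far side.

Emit:
{"method": "send_rows", "body": {
  "plan": [
    [[0,-0.3,0],[0,0,0]],
    [[0,-0.4,0],[0,0,0]],
    [[0,-0.1,0.0],[0,0,0]],
    [[0,0,-0.7],[0,0,0]],
    [[0,0,-0.7],[0,0,0]],
    [[0,0,-0.7],[0,0,0]],
    [[0,0,-0.7],[0,0,0]],
    [[0,0,-0.7],[0,0,0]],
    [[0,0,-0.7],[0,0,0]],
    [[0,0,-0.6],[0,0,0]]
  ]
}}

```text
time: 21.95
tool_pos: [0.3691, -0.297, 0.1351]
tool_rot: [3.141, 0.0, 1.689]
contact_force: [-0.3, 0.4, 0.2]
opening: 0.0006
grip_force: 0.0
```

Emit:
{"method": "send_rows", "body": {
  "plan": [
    [[0,0.8,0],[0,0,0]],
    [[0,0.8,0],[0,0,0]],
    [[0,0.8,0],[0,0,0]],
    [[0,0.8,0],[0,0,0]],
    [[0,0.8,0],[0,0,0]],
    [[0,0.8,0],[0,0,0]],
    [[0,0.8,0],[0,0,0]],
    [[0,0.8,0],[0,0,0]],
    [[0,0.8,0],[0,0,0]],
    [[0,0.8,0],[0,0,0]]
  ]
}}

```text
time: 23.2
tool_pos: [0.5692, -0.2724, 0.1331]
tool_rot: [-3.141, -0.001, 1.689]
contact_force: [-0.4, -0.1, -0.1]
opening: 0.0003
grip_force: 0.0
```

```bash
cat > f.py <<'E'
from h import *
def far():
    R=np.array([.9928,.1197]);o=np.array([.463,-.285]);N=np.array([-R[1],R[0]])
    s=robot.observe();T=s['tool_pos'];print(s['time'],'rail',((T[:2]-o)@R).round(4),'lat',((T[:2]-o)@N).round(4),'z',T[2].round(4),'F',s['contact_force'].round(1))
    for cam in("scene","top"):
        p,d=read_camera(cam);X=cloud(d,get_calibration(cam));t=(X[...,:2]-o)@R;l=(X[...,:2]-o)@N
        cv2.imwrite(f"pics/{cam}_{s['time']:.2f}.png",p)
        for n,a,b,z0,z1 in(('fwall',.005,.06,.075,.092),('roll far/near',-.03,.03,.06,.106),('fplate',.04,.1,.06,.076)):
            k=(abs(l)<.042)&(X[...,2]>z0)&(X[...,2]<z1)&(t>a)&(t<b)
            if k.sum()<20: continue
            h,e=np.histogram(t[k],bins=np.arange(a,b,.001));i=h.argmax();c=e[i]+.0005
            print(cam,n,'mode',(np.median(t[k&(abs(t-c)<.003)])*1000).round(1),h[i],'range',(np.percentile(t[k],[2,98])*1000).round(1))
        k=(abs(l)<.025)&(t>.06)&(t<.16)&(X[...,2]<.2)&(X[...,2]>.03)
        if cam=="scene" and k.sum(): 
            print('tip region')
            for z in np.arange(.035,.2,.01):
                m=k&(abs(X[...,2]-z)<.005)
                if m.sum()>3: print(z.round(3),m.sum(),t[m].min().round(3),t[m].max().round(3))
E
python3 -c "from f import *;far()"
```

```text
23.2 rail 0.1069 lat -0.0002 z 0.1331 F [-0.4 -0.1 -0.1]
scene fwall mode 47.4 88 range [ 6.6 51.6]
scene roll far/near mode -23.9 241 range [-25.6  17.8]
scene fplate mode 46.7 40 range [44.9 80.8]
tip region
0.065 19 0.075 0.08
0.075 83 0.074 0.082
0.165 38 0.095 0.114
0.175 94 0.088 0.123
0.185 123 0.086 0.125
0.195 123 0.086 0.124
top roll far/near mode -24.7 62 range [-25.2   9.6]
```

The finger tip offset is again +30 mm, and the tips stand about 7 mm outside the far plate. Shifting outward 2 mm and descending.

Emit:
{"method": "send_rows", "body": {
  "plan": [
    [[0,0.08,0.3],[0,0,0]],
    [[0,0,0.5],[0,0,0]],
    [[0,0,0.5],[0,0,0]],
    [[0,0,0.5],[0,0,0]],
    [[0,0,0.5],[0,0,0]],
    [[0,0,0.5],[0,0,0]],
    [[0,0,0.5],[0,0,0]],
    [[0,0,0.5],[0,0,0]],
    [[0,0,0.5],[0,0,0]],
    [[0,0,0.4],[0,0,0]]
  ]
}}

```text
time: 24.55
tool_pos: [0.5697, -0.273, 0.016]
tool_rot: [-3.141, -0.0, 1.689]
contact_force: [0.2, -0.1, -0.0]
opening: 0.0003
grip_force: 0.0
```

```bash
python3 -c "from f import *;far()"
```

```text
24.55 rail 0.1074 lat -0.0008 z 0.016 F [ 0.2 -0.1 -0. ]
scene fwall mode 47.2 84 range [ 6.7 49.8]
scene roll far/near mode -23.8 227 range [-25.7  17.7]
scene fplate mode 46.5 46 range [44.8 97.5]
tip region
0.055 20 0.102 0.122
0.065 71 0.076 0.123
0.075 144 0.074 0.126
0.085 92 0.085 0.126
0.095 44 0.086 0.109
0.105 9 0.077 0.096
0.115 10 0.075 0.079
0.125 31 0.074 0.079
0.135 83 0.075 0.158
0.145 16 0.077 0.154
0.155 31 0.06 0.16
0.165 109 0.06 0.123
0.175 98 0.06 0.123
0.185 104 0.06 0.126
0.195 36 0.06 0.112
top fwall mode 12.5 3 range [ 5.4 17.8]
top roll far/near mode -24.7 63 range [-25.1  14.3]
```

Emit:
{"method": "send_rows", "body": {
  "plan": [
    [[0,-0.04,0],[0,0,0]],
    [[0,-0.04,0],[0,0,0]],
    [[0,-0.04,0],[0,0,0]],
    [[0,-0.04,0],[0,0,0]],
    [[0,-0.04,0],[0,0,0]],
    [[0,-0.04,0],[0,0,0]],
    [[0,-0.04,0],[0,0,0]],
    [[0,-0.04,0],[0,0,0]],
    [[0,-0.04,0],[0,0,0]],
    [[0,-0.04,0],[0,0,0]]
  ]
}}

```text
time: 25.9
tool_pos: [0.5598, -0.2742, 0.0169]
tool_rot: [-3.142, 0.0, 1.689]
contact_force: [0.6, 0.1, 0.3]
opening: 0.0008
grip_force: 0.0
```

Emit:
{"method": "send_rows", "body": {
  "plan": [
    [[0,-0.03,0],[0,0,0]],
    [[0,-0.03,0],[0,0,0]],
    [[0,-0.03,0],[0,0,0]],
    [[0,-0.03,0],[0,0,0]],
    [[0,-0.03,0],[0,0,0]],
    [[0,-0.03,0],[0,0,0]],
    [[0,-0.03,0],[0,0,0]],
    [[0,-0.03,0],[0,0,0]],
    [[0,-0.03,0],[0,0,0]],
    [[0,-0.03,0],[0,0,0]]
  ]
}}

```text
time: 27.15
tool_pos: [0.554, -0.2751, 0.0171]
tool_rot: [3.139, 0.001, 1.689]
contact_force: [5.5, -0.3, -2.5]
opening: 0.0004
grip_force: 2.5
```

```bash
python3 -c "from f import *;far()" | grep -v '^0'
```

```text
27.15 rail 0.0915 lat -0.001 z 0.0171 F [ 5.5 -0.3 -2.5]
scene fwall mode 38.8 36 range [ 6.5 42.8]
scene roll far/near mode -23.9 232 range [-25.5  17.1]
scene fplate mode 68.2 38 range [58.5 98.6]
tip region
top roll far/near mode -24.7 39 range [-25.3  -3.9]
```

The push is at 5.5 N at the outer slot (travel ≈ 0.022), with symmetry about the rail middle consistent. Continuing through it, slowly.

Emit:
{"method": "send_rows", "body": {
  "plan": [
    [[0,-0.03,0],[0,0,0]],
    [[0,-0.03,0],[0,0,0]],
    [[0,-0.03,0],[0,0,0]],
    [[0,-0.03,0],[0,0,0]],
    [[0,-0.03,0],[0,0,0]],
    [[0,-0.03,0],[0,0,0]],
    [[0,-0.03,0],[0,0,0]],
    [[0,-0.03,0],[0,0,0]],
    [[0,0,0],[0,0,0]],
    [[0,0,0],[0,0,0]]
  ]
}}

```text
time: 28.5
tool_pos: [0.5463, -0.2759, 0.0169]
tool_rot: [-3.141, -0.0, 1.689]
contact_force: [0.1, 0.9, -0.5]
opening: 0.0
grip_force: 0.1
```

```bash
python3 -c "from f import *;far()" | grep -v '^0'; python3 -c "from g import *;look()"
```

```text
28.5 rail 0.0838 lat -0.0009 z 0.0169 F [ 0.1  0.9 -0.5]
scene fwall mode 30.8 27 range [ 6.2 34.1]
scene roll far/near mode -23.9 230 range [-25.6  28.9]
scene fplate mode 60.7 32 range [56.1 98.1]
tip region
top roll far/near mode -24.6 20 range [-25.2  -8.5]
t 28.6 tcp rail 0.0837 F rail -0.05
nplate out -53.9 103 287
nwall out -24.0 36 100
roll near face -23.8 158 795
fwall in 30.5 34 205
fplate in 60.7 32 171
```

Emit:
{"method": "send_rows", "body": {
  "plan": [
    [[0,-0.018,0],[0,0,0]],
    [[0,-0.018,0],[0,0,0]],
    [[0,-0.018,0],[0,0,0]],
    [[0,-0.018,0],[0,0,0]],
    [[0,-0.018,0],[0,0,0]],
    [[0,-0.018,0],[0,0,0]],
    [[0,-0.018,0],[0,0,0]],
    [[0,-0.018,0],[0,0,0]],
    [[0,-0.018,0],[0,0,0]],
    [[0,-0.018,0],[0,0,0]]
  ]
}}

```text
time: 29.9
tool_pos: [0.5419, -0.2764, 0.0169]
tool_rot: [-3.141, 0.0, 1.689]
contact_force: [0.9, -0.8, 0.1]
opening: 0.0005
grip_force: 0.0
```

```bash
python3 -c "from g import *;look()"
```

```text
t 29.9 tcp rail 0.0794 F rail 0.79
nplate out -54.0 102 288
nwall out -23.8 30 93
roll near face -23.9 142 792
fwall in 52.8 33 265
fplate in 52.6 33 210
```

The far plate jumped 8 mm for 4.4 mm of finger motion and the force is gone. The plate faces now read −54.0 and +57.7, 111.7 mm apart against the expected 112, so both guides are in the inner slots. Backing off and lifting.

Emit:
{"method": "send_rows", "body": {
  "plan": [
    [[0,0.3,0],[0,0,0]],
    [[0,0.3,0],[0,0,0]],
    [[0,0.2,0],[0,0,0]],
    [[0,0,-0.7],[0,0,0]],
    [[0,0,-0.7],[0,0,0]],
    [[0,0,-0.7],[0,0,0]],
    [[0,0,-0.7],[0,0,0]],
    [[0,0,-0.7],[0,0,0]],
    [[0,0,-0.7],[0,0,0]],
    [[0,0,-0.7],[0,0,0]]
  ]
}}

```text
time: 31.2
tool_pos: [0.5618, -0.2741, 0.141]
tool_rot: [3.141, 0.0, 1.689]
contact_force: [1.1, -0.6, 0.0]
opening: 0.0005
grip_force: 0.0
```

Emit:
{"method": "send_rows", "body": {
  "plan": [
    [[0,-1,0],[0,0,0]],
    [[0,-1,0],[0,0,0]],
    [[0,-1,0],[0,0,0]],
    [[0,-1,0],[0,0,0]],
    [[0,-1,0],[0,0,0]],
    [[0,-1,0],[0,0,0]],
    [[0,-1,0],[0,0,0]],
    [[0,-1,0],[0,0,0]],
    [[0,-1,0],[0,0,0]],
    [[0,0,0],[0,0,0]]
  ]
}}

```text
time: 32.45
tool_pos: [0.3375, -0.3008, 0.1403]
tool_rot: [3.141, 0.001, 1.687]
contact_force: [-0.0, -0.4, -0.1]
opening: 0.0009
grip_force: 0.0
```

```bash
python3 - <<'E'
from g import *
p=look()
q,d=read_camera("top");X=cloud(d,get_calibration("top"));R=np.array([.9928,.1197]);o=np.array([.463,-.285]);t=(X[...,:2]-o)@R;l=(X[...,:2]-o)@np.array([-R[1],R[0]])
for n,z0,z1,a,b in(('nplate',.06,.078,-.1,-.04),('nwall',.08,.095,-.05,-.0235),('roll',.095,.11,-.05,.05),('fwall',.08,.095,.02,.05),('fplate',.06,.078,.04,.1)):
    k=(abs(l)<.03)&(X[...,2]>z0)&(X[...,2]<z1)&(t>a)&(t<b); print(n,k.sum(),(np.percentile(t[k],[5,50,95])*1000).round(1) if k.any() else '')
cv2.imwrite("pics/end.png",np.hstack([cv2.resize(p[190:340,230:420],None,fx=2,fy=2),cv2.resize(q[190:310,310:400],None,fx=2.5,fy=2.5)]))
E
```

```text
t 32.45 tcp rail -0.1264 F rail -0.06
nplate out -53.8 105 291
nwall out -24.0 28 101
roll near face -23.9 152 785
fwall in 52.8 36 275
fplate in 52.5 33 140
nplate 61 [-55.1 -52.4 -50.1]
nwall 10 [-24.9 -24.6 -24.1]
roll 350 [-15.3   5.1  18. ]
fwall 74 [22.2 23.5 25.8]
fplate 97 [51.6 53.2 55.9]
```

View pics/end.png

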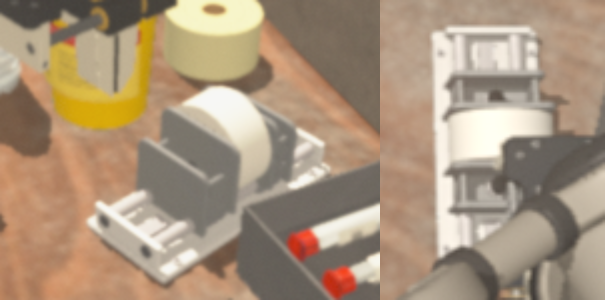

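The roll stands upright between the two guides, both close beside it (scene crop (200, 150), top crop (500, 135)). The bystanders in view haven't moved, and the robot is clear. Handing in.

```bash
python3 -c "from cell import robot;print(robot.hand_in())"
```

```text
the job is handed in; nothing more can be done
None
```

I pushed both guides in gently and each dropped into its inner 38 mm slot beside the roll; the roll was not gripped or lifted, the bystanders I could see had not moved, and I handed the job in at about 32.5 s with the arm clear.

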